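# Level the tea warmer with its front foot and hold the spirit level down

### The arm

A 6-joint arm with a two-finger parallel gripper is mounted at the origin on the work surface. World frame = base frame: x ahead of the robot, y to its left, z up, the work surface at z = 0. Lengths are in mm, angles in rad, forces in N, time in s.
With the tool pointing down it reaches from about 350 to 775 mm from the base axis. Payload 7.3 kg.
Tool frame: the origin (TCP) lies at the centre of the arm's flange, where the gripper is bolted on; the fingertips stand 178 mm ahead of it and the grasp point (between the pads) lies 159 mm ahead of it; z points along the fingers, y is the direction in which the jaws open and shut (so a half turn about z gives the same grasp; the last joint's range is limited). The gripper opens to 92 mm and grips with 3 to 60 N. Pads are 19 mm wide; open, the fingers measure 130 mm over their backs; the gripper's body (75 mm by 190 mm) begins 47 mm behind the grasp point.
Start: joints at [1.032, 0.342, 1.524, -0, 1.275, -0.146], TCP at [200.937, 485.028, 404.741] pointing down, gripper open.
Joint ranges: [-2.53, 2.53], [-0.77, 2.02], [0.04, 2.7], [-1, 4.14], [0.28, 2.66], [-3.11, 3.11]. Speed limits (rad/s): [2.57, 2.57, 3.14, 3.14, 3.14, 3.14].

### API

Orientations are given as [roll, pitch, yaw] about the fixed x, y, z axes, in that order (R = Rz(yaw) Ry(pitch) Rx(roll)).
In Python, from plant import get_obs, capture, close_job gives the robot as it stands. The module is installed in compiled form; this text tells all that it offers.
- The arm moves only by the shell command python3 -m pendant 'ROWS'. ROWS is JSON, a list of rows, each a list of 3 entries, a list of its own where there are three numbers: the shift along the tool's x, y, z in m, then the turn, a rotation vector about the tool's x, y, z in rad, then the finger opening in m, from 0 to 0.0918. In form: [[[tx, ty, tz], [wx, wy, wz], fingers], ...]. A call has 1 to 10 rows; each row is the pose to reach, as a shift and turn from the pose commanded when the call began, along the tool's axes at that moment; what a row does not reach only later rows make up. A row lasts 1/12 s, in which the tool goes at most 41.7 mm and 7.16 degrees, less where a joint would pass 70% of its speed; a pose out of reach is approached as far as the arm can. A call with a gripper value outside its range is refused whole. The fingers move at their own pace and stop on an object; the grip force is fixed at half the most. Time passes only in rows, so rows that repeat a pose let the fingers close. It gives the time, the measured TCP pose, the force and the opening at its end, in the units of the state.
- get_obs(): the state, without advancing time (a new reading comes with each control period).
- capture(name): name is "side" or "top"; returns a dict with "color" (420x560x3 uint8, red, green, blue), "mtx" (3x3 intrinsics, pixels), "dist" ([k1, k2, p1, p2, k3] as OpenCV has them; the pictures are not rectified), "rvec" (rotation vector, rad) and "tvec" (3), from world to camera coordinates, as OpenCV has them. Camera axes: x right, y down, z forward; pixel columns grow to the right and rows downward; lengths in mm; the calibration is good to about 2 mm. A picture is of the moment at which its call begins. There is no depth.
- close_job(): hands the job in, once; it reports no verdict.
The state is a dict: "time": time; "joint_positions": joint angles; "dq": joint speeds; "tau": joint torques, N m; "tool_pos": TCP position; "tcp_rot": TCP orientation; "contact_force": force on the tool from outside, world axes, zero at the start; "moment": the same for the moment, N m; "grip_width": finger opening in mm.
Only numpy, scipy, OpenCV 4.12 (cv2) and the standard library are available. Lean on these libraries where they do the work, as an engineer would, in place of code of your own. Each camera call takes 0.05 s, during which the arm holds its last target. There are 200 camera calls.

### The job

Level the tea warmer: first flip its toggle switch off, then lay the yellow spirit level flat on the middle of the black plate, lengthwise in line with the brass foot wheel, let go of it, and turn the wheel until the bubble sits centred between the two black lines. Finish by pressing the spirit level down on the plate with the fingertips, firmly but not hard (about the weight of a kilo), with the bubble still centred, and stay like that: the program ends while pressing, not letting go. Leave the tea things and the book where they are.

Things in the scene. Friction and masses are not known exactly. Their poses are not given: they have to be found in the camera images.
- isolator (a joint): Angle of the toggle switch, rad: 1.0 = on (red lever leans to its box's +x, away from the robot, over a green stripe), 0 = off (leans 0.5 rad to -x, towards the robot, over a black stripe). It snaps over by itself once past the middle (0.5) and needs about 1 N at the tip. It starts on.
- isolator_tip (a point): Centre of the round red knob (22 across) at the lever's tip. The lever is a 12 thick bar, 65 from pivot to this point; the pivot is on the box's middle, 28 above the table.
- isolator_base: White switch box, 90 (x) x 60 (y) x 30 high, fixed to the table, with a lever on top. Origin: middle of its underside. The lever swings in its x-z plane.
- level: Yellow spirit level, loose, 180 long (x) x 26 wide (y) x 36 high, about 0.25 kg, flat on the table at the start. Origin: middle of its underside. Green vial seen from above in the middle, between two rails flush with the top. Grip it across its 26 mm; the top can be pressed in the middle (on the rails) or on the solid ends.
- bubble (a joint): Position of the white bubble along the level's own x, m: 0 = centred between the black lines, range +-0.027. It runs to the HIGHER end, 0.3 m per rad of slope (3 mm per 0.01 rad), and takes about 1 s to settle.
- plate_mid (a point): Middle of the warmer's black glass top, on the surface, about 65 above the table (70 when level). x: from the foot wheel to the far edge; z: normal. The white warmer, 240 (x) x 250 (y), pivots about a y axis 90 beyond this point. Its edge near the wheel starts too low (slope 0.03 to 0.062 rad), so a level laid along x shows its bubble towards the far edge.
- foot_grip (a point): Grip point on the foot's knurled brass wheel: on its vertical axis, 122 above the table. Wheel 44 across, 34 high (top 16 above this point), 155 before the plate's middle. CLOCKWISE from above raises the plate's near edge, 0.045 rad per rad of wheel (bubble 13.5 mm per rad). Needs 0.3 N m, stays where left, does not rise or sink; 1.5 rad of travel past level.
- teapot: brown glazed teapot, about 145 wide over the body, 130 high. Bystander, loose. Origin: middle of its underside.
- teabowl: white tea bowl, 84 across, 60 high, on the robot's side of the table. Bystander, loose. Origin: middle of its underside.
- book: blue cloth-bound book, 150 x 210 x 28, lying flat. Bystander, loose. Origin: middle of its underside.
- teaspoon: steel teaspoon, 140 long, on the robot's side. Bystander, loose. Origin: middle of its underside.
- tea_tin: tea tin with a white top and a green band, 70 across, 110 high. Bystander, loose. Origin: middle of its underside.
- honey_jar: amber honey jar with a brass cap, 64 across, 80 high. Bystander, loose. Origin: middle of its underside.
- stand: Oak board, 12 thick, fixed to the table, carrying the warmer and the foot (as one thing). Origin: on the table under the plate's middle; x as the plate's.

How it is judged (in metres and radians):
On the way, in this order (a step that is already met when the one before it is completed fails the run):
1. the toggle is off (value of joint isolator below 0.15 rad), for 0.2 s.
2. the level lies on the middle of the plate, in line with the wheel, let go (x of level in the frame of plate_mid between -0.045 and 0.045 m and y of level in the frame of plate_mid between -0.06 and 0.06 m and z of level in the frame of plate_mid between -0.008 and 0.008 m and angle between the x axis of level and the x axis of plate_mid, either way round below 0.22 rad and angle between the z axis of level and the z axis of plate_mid, either way round below 0.06 rad and contact force between level and stand above 0.5 N and contact force between the fingers and level below 0.1 N), for 0.4 s.
3. the wheel has been turned until the bubble is centred (value of joint isolator below 0.15 rad and x of level in the frame of plate_mid between -0.045 and 0.045 m and y of level in the frame of plate_mid between -0.06 and 0.06 m and z of level in the frame of plate_mid between -0.008 and 0.008 m and angle between the x axis of level and the x axis of plate_mid, either way round below 0.22 rad and angle between the z axis of level and the z axis of plate_mid, either way round below 0.06 rad and value of joint bubble between -0.003 and 0.003 m and angle between plate_mid's own z axis and vertical below 0.012 rad), for 0.4 s.
At the end, for the whole second after the job is handed in: Toggle off (<0.15 rad); level on the plate within 45 mm along, 60 mm across its middle and 0.22 rad in line; bubble within 3 mm, plate within 0.012 rad of level; fingers press the level (>4 N), it bears on the plate with 6 to 30 N through the last second; arm off the warmer itself (all of step 3 and contact force between the fingers and level above 4 N and contact force between level and stand between 6 and 30 N and linear speed of level below 0.02 m/s and contact force between the arm and stand below 0.5 N); the arm keeps its last pose, push and grip.
It fails at once if a tea thing or the book is moved by more than 30 mm (distance of any of teapot, teabowl, book, teaspoon, tea_tin, honey_jar from where it was at the start of the episode above 0.03 m).
It fails at once if the glass plate is pressed through the level with more than 45 N (contact force between level and stand above 45 N).
It also fails if it takes over 72 s, if anything falls off the work surface, if the arm or the gripper's body presses on something with over 40 N, if the wrist force passes 120 N, or if a joint passes its speed limit or range.

## Working session

There is one attempt and no reset: what is moved stays moved. The work goes in short steps, Python scripts to look and compute and a shell command to move; the robot and the scene stay as the last step left them, time stands still between calls to the robot, and variables do not carry over. Pictures are saved under pics/ and viewed, about 8 in all and at most 12, crops included, and the job is handed in when it is done.

```bash
mkdir -p pics; cat > h.py <<'E'
import numpy as np, cv2, json
from plant import get_obs, capture
from scipy.spatial.transform import Rotation as R
def cap(n):
    c=capture(n); return c
def save(c,f,crop=None,s=1):
    im=c["color"][:,:,::-1]
    if crop: x0,y0,x1,y1=crop; im=im[y0:y1,x0:x1]
    cv2.imwrite(f,cv2.resize(im,None,fx=s,fy=s,interpolation=cv2.INTER_CUBIC))
def ray(c,uv):
    uv=np.array(uv,float).reshape(-1,1,2)
    n=cv2.undistortPoints(uv,np.array(c["mtx"],float),np.array(c["dist"],float)).reshape(-1,2)
    M=cv2.Rodrigues(np.array(c["rvec"],float))[0]; t=np.array(c["tvec"],float).ravel()
    o=-M.T@t; d=np.c_[n,np.ones(len(n))]@M
    return o,d
def onz(c,uv,z):
    o,d=ray(c,uv); return o+d*((z-o[2])/d[:,2])[:,None]
def proj(c,P):
    return cv2.projectPoints(np.array(P,float).reshape(-1,1,3),np.array(c["rvec"],float),np.array(c["tvec"],float),np.array(c["mtx"],float),np.array(c["dist"],float))[0].reshape(-1,2)
def tri(c1,u1,c2,u2):
    o1,d1=ray(c1,u1);o2,d2=ray(c2,u2);d1=d1[0];d2=d2[0]
    s=np.linalg.lstsq(np.c_[d1,-d2],o2-o1,rcond=None)[0]
    a=o1+s[0]*d1;b=o2+s[1]*d2
    return (a+b)/2,np.linalg.norm(a-b)
def rel(target,yaw=None):
    "shift in tool axes (m) from present TCP to target TCP mm"
    o=get_obs(); Q=R.from_euler('xyz',o["tcp_rot"])
    return Q.inv().apply(np.array(target)-o["tool_pos"])/1000
E
python3 - <<'E'
from h import *
o=get_obs();print(o)
ims=[]
for n in("top","side"):
    c=cap(n);save(c,f"pics/{n}0.png",s=1.4)
    print(n,ray(c,[[280,210]]))
print(R.from_euler('xyz',o["tcp_rot"]).as_matrix().round(3))
E
```

```text
{'time': 0.0, 'joint_positions': array([ 1.03199605e+00,  3.42753944e-01,  1.52501996e+00,  2.16968432e-05,
        1.27539755e+00, -1.46003568e-01]), 'dq': array([ 0.00034255, -0.00047491,  0.00015379,  0.00217209,  0.00047663,
        0.00018181]), 'tau': array([ 4.27217556e-04, -4.31250143e+01, -2.44222766e+01,  7.18495063e-02,
        5.58418385e-02, -1.23923642e-04]), 'tool_pos': array([200.86716094, 484.91324715, 404.02751211]), 'tcp_rot': array([-3.14003367e+00, -2.50218330e-04,  2.74878942e+00]), 'contact_force': array([ 0.04298012, -1.38868415, -0.4994976 ]), 'moment': array([ 0.01424068, -0.02145327, -0.00092442]), 'grip_width': 92.2120459842833}
top (array([ 376.18786914,   12.82182184, 1355.39971657]), array([[ 0.12111974, -0.02178344, -0.99259336]]))
side (array([ 346.34368607, -623.58141643,  933.72410742]), array([[ 0.18297447,  0.59510863, -0.78254294]]))
[[-0.924  0.383 -0.001]
 [ 0.383  0.924 -0.001]
 [ 0.    -0.002 -1.   ]]
```

View pics/top0.png

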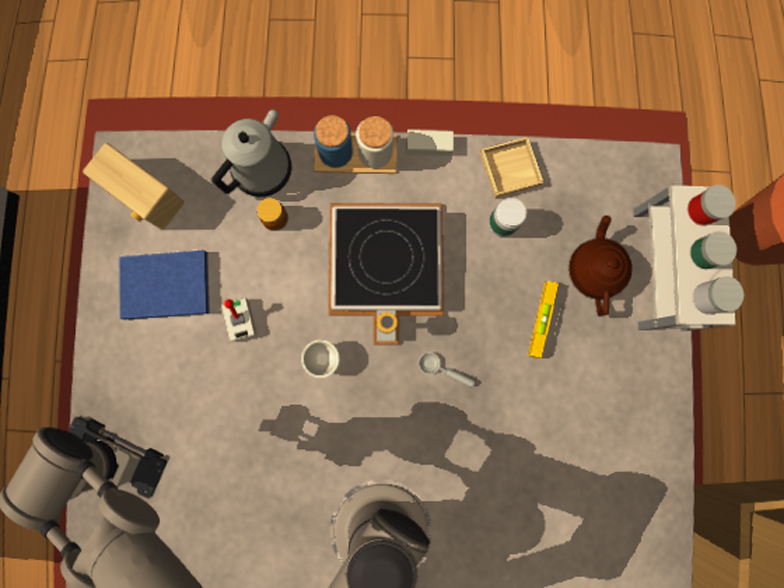

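View pics/side0.png

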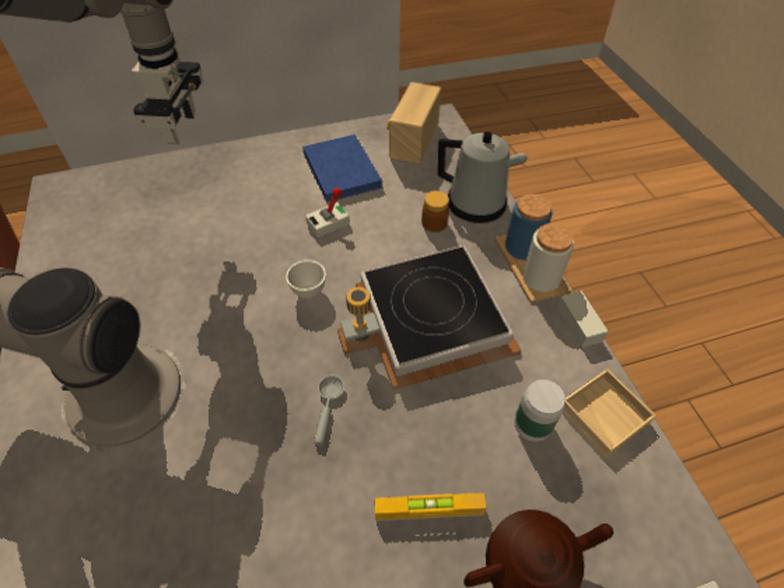

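Both views show all objects. In the top view (×1.4 pixels) the wheel is at (387,322), the plate centre at (386,257), the level at (544,319), the red knob at (229,304) and the switch box at (238,319). Next I'll measure them.

```bash
cat > m.py <<'E'
from h import *
def big(m,k=0):
    n,l,s,c=cv2.connectedComponentsWithStats(m.astype(np.uint8)); i=1+np.argmax(s[1:,4]); return l==i,c[i],s[i]
def hsv(c): return cv2.cvtColor(c["color"],cv2.COLOR_RGB2HSV)
def win(m,x0,y0,x1,y1):
    r=np.zeros_like(m);r[y0:y1,x0:x1]=m[y0:y1,x0:x1];return r
def inr(h,a,b): return cv2.inRange(h,a,b)>0
def level_pose(c,box,z):
    h=hsv(c); m=win(inr(h,(20,130,100),(48,255,255)),*box)
    m,ce,s=big(cv2.morphologyEx(m.astype(np.uint8),cv2.MORPH_CLOSE,np.ones((7,7))))
    ys,xs=np.nonzero(m); P=onz(c,np.c_[xs,ys],z)[:,:2]
    r=cv2.minAreaRect(P.astype(np.float32)); b=cv2.boxPoints(r)
    e=[b[1]-b[0],b[2]-b[1]]; e=max(e,key=np.linalg.norm)
    return np.array(r[0]),r[1],np.arctan2(e[1],e[0])
E
python3 - <<'E'
from m import *
t=cap("top");s=cap("side")
print("level",level_pose(t,(370,190,410,265),36), level_pose(s,(255,340,360,380),36))
def red(c,box):
    h=hsv(c);m=(inr(h,(0,170,90),(6,255,255))|inr(h,(172,170,90),(180,255,255)))
    m,ce,st=big(win(m,*box));print("red",ce,st);ys,xs=np.nonzero(m);return m,ce
m1,c1=red(t,(150,200,190,250));m2,c2=red(s,(220,125,260,170))
print(onz(t,[[229/1.4,303/1.4]],85))
# box: white top
for c,b in((t,(150,205,185,250)),(s,(210,130,260,175))):
    h=hsv(c);m=big(win(inr(h,(0,0,150),(180,45,255)),*b));print("box",m[1],m[2],onz(c,[m[1]],30))
    save(c,"pics/b.png")
# plate
for c,b in((t,(230,140,325,225)),(s,(250,170,370,270))):
    h=hsv(c);m=big(cv2.morphologyEx(win(inr(h,(0,0,0),(180,255,60)),*b).astype(np.uint8),5-2,np.ones((5,5))))
    k=max(cv2.findContours(m[0].astype(np.uint8),0,2)[0],key=cv2.contourArea)
    q=cv2.approxPolyDP(cv2.convexHull(k),8,True).reshape(-1,2);print("plate",q,onz(c,q,65).round(1),onz(c,q,65).mean(0))
# wheel
for c,b in((t,(255,215,300,245)),(s,(240,198,272,240))):
    h=hsv(c);m=big(win(inr(h,(12,140,120),(26,255,255)),*b));print("wheel",m[1],m[2],onz(c,[m[1]],130))
a=lambda c,x0,y0,x1,y1:cv2.resize(c["color"][y0:y1,x0:x1,::-1],(380,380),interpolation=cv2.INTER_CUBIC)
cv2.imwrite("pics/crops.png",np.vstack([np.hstack([a(t,145,200,195,250),a(s,210,125,260,175)])[:290*2],np.hstack([a(t,252,205,302,255),a(s,230,195,280,245)])])[:760])
im=cv2.imread("pics/crops.png");cv2.imwrite("pics/crops.png",cv2.resize(im,(600,600)))
E
```

```text
level (array([ 487.47741699, -366.31585693]), (34.598976135253906, 182.59829711914062), np.float32(-0.23494084)) (array([ 489.71252441, -374.00158691]), (35.193111419677734, 177.0745849609375), np.float32(-0.24427058))
red [164.48 219.28] [160 214  10  13  50]
red [238.37096774 141.30645161] [234 134  10  18  62]
[[503.46031115 346.55472556  85.        ]]
box [161. 226.] [161 226   1   1   1] [[477.65051567 367.84180902  30.        ]]Traceback (most recent call last):
  File "<stdin>", line 11, in <module>
  File "m.py", line 3, in big
    n,l,s,c=cv2.connectedComponentsWithStats(m.astype(np.uint8)); i=1+np.argmax(s[1:,4]); return l==i,c[i],s[i]
                                                                      ~~~~~~~~~^^^^^^^^^
    return _wrapfunc(a, 'argmax', axis=axis, out=out, **kwds)
    return bound(*args, **kwds)
ValueError: attempt to get argmax of an empty sequence
```

```bash
cat > a.py <<'E'
from m import *
t=cap("top");s=cap("side")
a=lambda c,x0,y0,x1,y1:cv2.resize(c["color"][y0:y1,x0:x1,::-1],(300,300),interpolation=cv2.INTER_CUBIC)
cv2.imwrite("pics/crops.png",np.vstack([np.hstack([a(t,145,200,195,250),a(s,210,125,260,175)]),np.hstack([a(t,252,205,302,255),a(s,230,195,280,245)])]))
for c,b in((t,(150,205,185,250)),(s,(210,140,256,175))):
    h=hsv(c);print(h[b[3]-10,b[0]:b[2]:3,2][:12])
    m=big(cv2.morphologyEx(win(inr(h,(0,0,175 if c is s else 175),(180,60,255)),*b).astype(np.uint8),3,np.ones((5,5))));print("box",m[1],m[2],onz(c,[m[1]],30))
for c,b in((t,(230,140,325,225)),(s,(250,170,370,270))):
    h=hsv(c);m=big(cv2.morphologyEx(win(inr(h,(0,0,0),(180,255,60)),*b).astype(np.uint8),3,np.ones((5,5))))
    k=max(cv2.findContours(m[0].astype(np.uint8),0,2)[0],key=cv2.contourArea)
    q=cv2.approxPolyDP(cv2.convexHull(k),8,True).reshape(-1,2);print("plate",q.tolist(),onz(c,q,65).round(1),onz(c,q,65).mean(0))
for c,b in((t,(255,215,300,245)),(s,(240,198,272,240))):
    h=hsv(c);m=big(win(inr(h,(12,140,120),(26,255,255)),*b));print("wheel",m[1],m[2],onz(c,[m[1]],130))
E
python3 a.py
```

```text
[177 180 181 182 177 236 127 100 151 141  96 103]
box [167.71345029 232.01169591] [159 219  22  24 171] [[458.72044135 344.81705477  30.        ]]
[153 149 158 161  87  94 105 103 101  98  87  93]
box [227.57627119 155.83050847] [220 149  14  14  59] [[457.27653428 332.47561561  30.        ]]
plate [[311, 150], [312, 217], [240, 217], [241, 150]] [[ 730.1 -111.9   65. ]
 [ 513.6 -116.5   65. ]
 [ 508.9  109.6   65. ]
 [ 725.2  113.2   65. ]] [619.45213804  -1.40210619  65.        ]
plate [[330, 177], [362, 236], [285, 258], [261, 195]] [[ 732.1  116.6   65. ]
 [ 735.7 -111.6   65. ]
 [ 516.3 -118.1   65. ]
 [ 512.4  106.4   65. ]] [624.10291135  -1.69418237  65.        ]
wheel [271.69302326 230.53953488] [255 222  30  23 215] [[463.80623886   9.49083081 130.        ]]
wheel [255.53389831 211.02542373] [248 202  16  17 118] [[472.03097717   2.52759367 130.        ]]
```

View pics/crops.png

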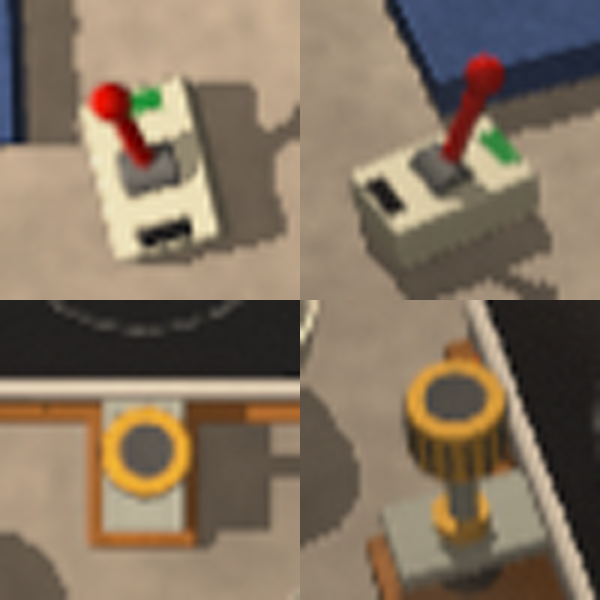

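```bash
cat > b.py <<'E'
from m import *
t=cap("top");s=cap("side")
print("knob",tri(t,[[163.3,217.2]],s,[[240.8,137.2]]))
print("wheel top",tri(t,[[276.5,230.3]],s,[[255.8,211.3]]))
b=onz(t,[[172.5,238.8]],30)[0];g=onz(t,[[169.5,216.7]],30)[0]; bs=onz(s,[[64/0+0 if 0 else (385-300)/6+210,195/6+125]],30)[0];gs=onz(s,[[(500-300)/6+210,147/6+125]],30)[0]
print(b,g,bs,gs,(b+g)/2,(bs+gs)/2,np.arctan2(*(g-b)[[1,0]]),np.arctan2(*(gs-bs)[[1,0]]))
# level end points & vial
for c,bx in((t,(370,190,410,265)),(s,(255,340,360,380))):
    h=hsv(c);m=big(win(inr(h,(30,130,100),(60,255,255)),*bx));print("vial",m[1],m[2],onz(c,[m[1]],34))
E
python3 b.py
```

```text
knob (array([505.24559766, 346.67362745,  85.88597259]), np.float64(8.614037716834792))
wheel top (array([467.65084075,  -5.0092648 , 138.51790615]), np.float64(6.938258202283752))
[437.22169594 328.12191114  30.        ] [508.52010481 341.43995775  30.        ] [444.8512709  327.91264058  30.        ] [514.37218718 347.41832725  30.        ] [472.87090037 334.78093444  30.        ] [479.61172904 337.66548391  30.        ] 0.18466491361652845 0.27353989507674226
vial [389.64864865 221.21621622] [387 217   6  10  37] [[ 507.99654559 -373.13992376   34.        ]]
vial [298.11392405 359.92405063] [292 357  14   7  79] [[ 471.29048395 -365.32187781   34.        ]]
```

```bash
python3 -m pendant '[[[-0.04,0.001,0],[0,0,-0.07],0],[[-0.08,0.002,0],[0,0,-0.14],0],[[-0.12,0.003,0],[0,0,-0.21],0],[[-0.16,0.004,0],[0,0,-0.28],0],[[-0.2,0.005,0],[0,0,-0.35],0],[[-0.24,0.005,0],[0,0,-0.42],0],[[-0.28,0.006,0],[0,0,-0.5],0],[[-0.32,0.007,0],[0,0,-0.57],0],[[-0.35,0.008,0.02],[0,0,-0.62],0],[[-0.368,0.008,0.05],[0,0,-0.62],0]]'
python3 -m pendant '[[[0,0,0.02],[0,0,0],0],[[0,0,0.04],[0,0,0],0],[[0,0,0.07],[0,0,0],0],[[0,0,0.1],[0,0,0],0],[[0,0,0.1],[0,0,0],0]]'
python3 -c "
from h import *
o=get_obs();print(o['joint_positions'].round(2),R.from_euler('xyz',o['tcp_rot']).as_matrix().round(3))
c=cap('side');save(c,'pics/s1.png',(200,80,320,200),5)
print(rel([544,352,253]))"
```

```text
time: 1.23
tool_pos: [547.6, 349.9, 357.0]
tcp_rot: [3.14, 0.008, -2.914]
contact_force: [-0.3, 0.1, 0.4]
grip_width: 29.9
time: 1.65
tool_pos: [542.4, 350.6, 248.3]
tcp_rot: [-3.139, -0.011, -2.915]
contact_force: [-0.1, 0.5, -0.9]
grip_width: 0.8
[ 0.46  0.71  1.35  0.    1.09 -1.34] [[-0.974 -0.225 -0.01 ]
 [-0.225  0.974 -0.005]
 [ 0.011 -0.003 -1.   ]]
[-0.00102395  0.00068318 -0.00139879]
```

View pics/s1.png

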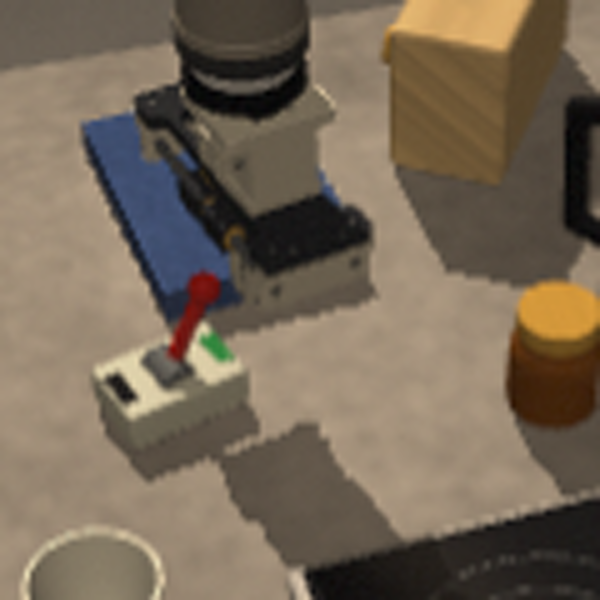

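The closed fingers are beyond the knob (crop pixel 205,287), at about its height. I'll push along tool +x.

```bash
python3 -m pendant '[[[0.015,0,0],[0,0,0],0],[[0.03,0,0],[0,0,0],0],[[0.042,0,0],[0,0,0],0],[[0.054,0,0],[0,0,0],0],[[0.066,0,0],[0,0,0],0],[[0.075,0,0],[0,0,0],0],[[0.075,0,0],[0,0,0],0],[[0.06,0,0],[0,0,0],0],[[0.06,0,-0.04],[0,0,0],0.06],[[0.06,0,-0.08],[0,0,0],0.06]]'
python3 - <<'E'
from m import *
c=cap('side');save(c,'pics/s2.png',(200,110,320,200),5)
print(np.degrees(get_obs()['tcp_rot']),get_obs()['joint_positions'])
E
```

```text
time: 2.53
tool_pos: [486.3, 338.1, 334.5]
tcp_rot: [-3.14, -0.004, -2.915]
contact_force: [1.5, 0.7, -0.6]
grip_width: 9.5
[ 179.81201388    0.73705283 -166.9830568 ] [ 4.78531814e-01  5.14025763e-01  1.42010447e+00 -2.29683771e-05
  1.19418664e+00 -1.31946583e+00]
```

View pics/s2.png

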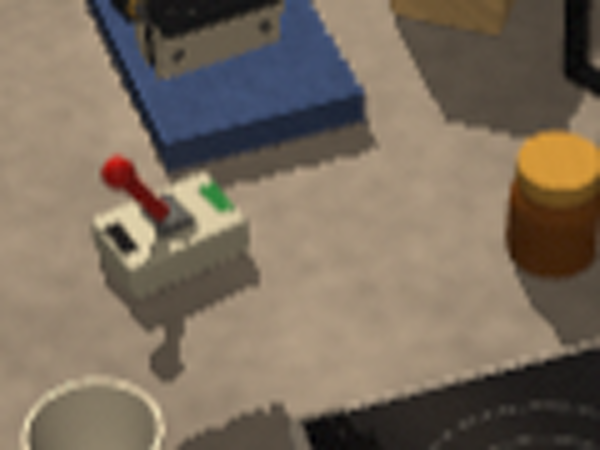

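The toggle is off: the knob, at crop (118,172), now leans over the black stripe. Before picking the level I'll check the teapot's clearance.

```bash
python3 - <<'E'
from m import *
t=cap('top');s=cap('side')
h=hsv(t);m=inr(h,(0,110,30),(12,255,150));m=big(win(m,395,150,455,230))[0]
ys,xs=np.nonzero(m);P=onz(t,np.c_[xs,ys],90);print("teapot",P.min(0),P.max(0)); i=ys.argmax();print(P[i]); i=xs.argmin();print(P[i])
print(onz(t,[[x/1.4,y/1.4] for x,y in((600,268),(604,312),(595,312),(597,290))],90))
print(level_pose(t,(370,190,410,265),36),level_pose(s,(255,340,360,380),36))
print(rel([490,-370,340]),get_obs()['tool_pos'])
E
```

```text
teapot [ 492.65020217 -557.01745434   90.        ] [ 722.12437354 -411.11450602   90.        ]
[ 492.65020217 -479.94350021   90.        ]
[ 595.76994074 -411.11450602   90.        ]
[[ 599.38777079 -484.96198212   90.        ]
 [ 499.57922226 -491.31598298   90.        ]
 [ 499.23210116 -470.34058484   90.        ]
 [ 549.00803896 -476.34562994   90.        ]]
(array([ 487.456604 , -366.3744812]), (34.524417877197266, 182.5883331298828), np.float32(-0.23340198)) (array([ 489.71252441, -374.00158691]), (35.193111419677734, 177.0745849609375), np.float32(-0.24427058))
[ 0.1566127  -0.69115131 -0.00338989] [486.90829285 338.67453576 340.02683638]
```

```bash
python3 -m pendant '[[[0.01,-0.035,-0.01],[0,0,0],0.06],[[0.021,-0.075,-0.01],[0,0,0],0.06],[[0.0315,-0.114,-0.01],[0,0,0],0.06],[[0.042,-0.153,-0.01],[0,0,0],0.06],[[0.0525,-0.192,-0.01],[0,0,0],0.06],[[0.063,-0.231,-0.01],[0,0,0],0.06],[[0.0735,-0.27,-0.01],[0,0,0],0.06],[[0.084,-0.309,-0.01],[0,0,0],0.06],[[0.0945,-0.348,-0.01],[0,0,0],0.06],[[0.105,-0.387,-0.01],[0,0,0],0.06]]' | tail -4
python3 -m pendant '[[[0.01,-0.0363,0],[0,0,0.06],0.06],[[0.02,-0.0726,0],[0,0,0.12],0.06],[[0.03,-0.109,0],[0,0,0.18],0.06],[[0.04,-0.145,0],[0,0,0.24],0.06],[[0.05,-0.1815,0],[0,0,0.3],0.06],[[0.06,-0.218,0],[0,0,0.36],0.06],[[0.07,-0.254,0.02],[0,0,0.42],0.06],[[0.0796,-0.29,0.05],[0,0,0.467],0.06],[[0.0796,-0.29,0.08],[0,0,0.467],0.06],[[0.0796,-0.29,0.08],[0,0,0.467],0.06]]'
python3 - <<'E'
from m import *
t=cap('top');s=cap('side');o=get_obs()
save(s,'pics/s3.png',(220,230,400,365),4)
print(R.from_euler('xyz',o["tcp_rot"]).as_matrix().round(3),rel([459.5,-363,184]),o['joint_positions'])
E
```

```text
tool_pos: [470.1, -64.7, 345.2]
tcp_rot: [-3.141, 0.001, -2.914]
contact_force: [1.5, 0.3, 0.2]
grip_width: 59.8
time: 4.35
tool_pos: [456.2, -364.5, 258.5]
tcp_rot: [3.136, -0.008, 2.898]
contact_force: [-1.4, 1.7, -1.0]
grip_width: 60.1
[[-0.971  0.238 -0.002]
 [ 0.238  0.971  0.002]
 [ 0.003  0.002 -1.   ]] [-0.00166893  0.00037073  0.07995179] [-8.01631015e-01  5.90144815e-01  1.53530998e+00  3.47845918e-04
  1.01930316e+00 -2.13224776e+00]
```

View pics/s3.png

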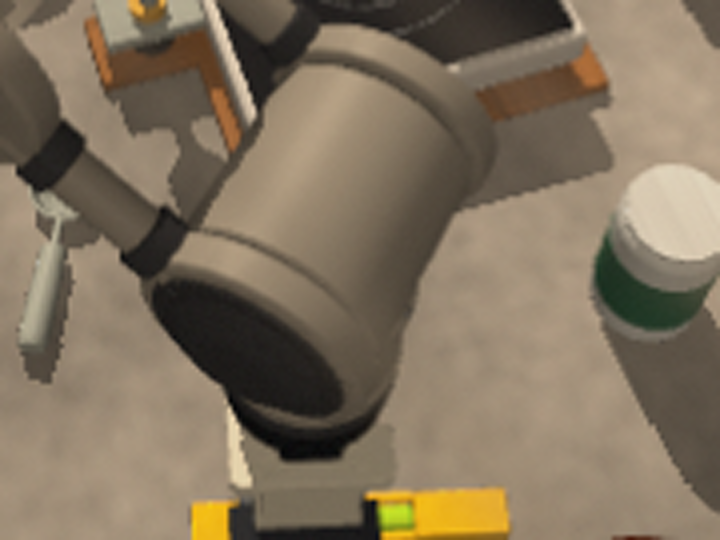

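The gripper is straddling the level's near half, with the vial at crop (395,517). I'll go down, grip and lift.

```bash
python3 -m pendant '[[[0,0,0.03],[0,0,0],0.06],[[0,0,0.055],[0,0,0],0.06],[[-0.001,0,0.07],[0,0,0],0.06],[[-0.001,0,0.076],[0,0,0],0.06],[[-0.001,0,0.076],[0,0,0],0.06],[[-0.001,0,0.076],[0,0,0],0.015],[[-0.001,0,0.076],[0,0,0],0.015],[[-0.001,0,0.076],[0,0,0],0.01],[[-0.001,0,0.076],[0,0,0],0.01],[[-0.001,0,0.076],[0,0,0],0.01]]'
python3 -m pendant '[[[0,0,0],[0,0,0],0.01],[[0,0,-0.01],[0,0,0],0.01],[[0,0,-0.02],[0,0,0],0.01],[[0,0,-0.05],[0,0,0],0.01],[[0,0,-0.09],[0,0,0],0.01],[[0,0,-0.13],[0,0,0],0.01],[[0,0,-0.16],[0,0,0],0.01],[[0,0,-0.16],[0,0,0],0.01],[[0,0,-0.16],[0,0,0],0.01]]'
python3 - <<'E'
from m import *
t=cap('top');s=cap('side');o=get_obs()
im=np.hstack([cv2.resize(x['color'][y0:y1,x0:x1,::-1],(400,400)) for x,x0,y0,x1,y1 in((t,330,170,430,270),(s,220,220,380,380))]);cv2.imwrite('pics/g.png',im)
print(R.from_euler('xyz',o["tcp_rot"]).as_matrix().round(3),o['contact_force'],o['moment'],o['joint_positions'].round(2))
E
```

```text
time: 5.28
tool_pos: [459.3, -363.5, 189.5]
tcp_rot: [-3.141, 0.001, 2.902]
contact_force: [0.0, -0.8, -0.1]
grip_width: 31.1
time: 6.03
tool_pos: [459.1, -363.4, 351.3]
tcp_rot: [-3.139, 0.004, 2.902]
contact_force: [-0.1, -0.0, -3.4]
grip_width: 25.8
[[-0.971  0.238 -0.002]
 [ 0.238  0.971  0.002]
 [ 0.002  0.001 -1.   ]] [-1.00467369  0.05964751 -3.21846652] [0.02371585 0.08619889 0.00252854] [-0.8   0.5   1.44  0.    1.21 -2.13]
```

View pics/g.png

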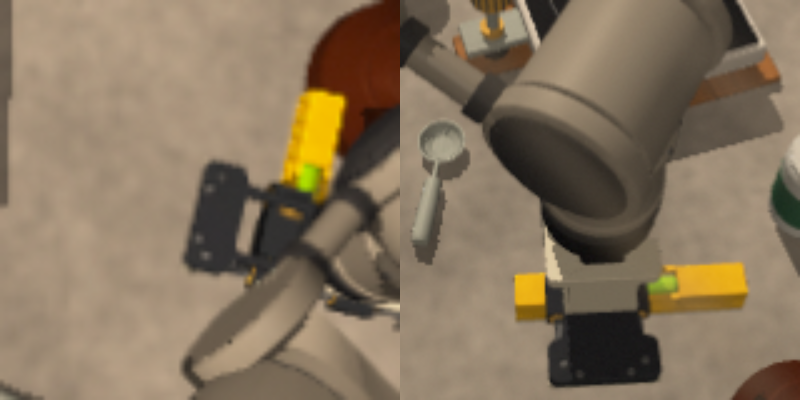

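The level is held (grip 25.8 mm, about 2.5–3 N of weight) and looks level in the side crop. Next I'll carry it over the plate.

```bash
python3 -m pendant '[[[-0.002,0.015,0],[0,0,0],0.01],[[-0.005,0.042,0],[0,0,0],0.01],[[-0.008,0.073,0],[0,0,0],0.01],[[-0.012,0.105,0],[0,0,0],0.01],[[-0.016,0.138,0],[0,0,0],0.01],[[-0.0195,0.171,0],[0,0,0],0.01],[[-0.023,0.204,0],[0,0,0],0.01],[[-0.027,0.237,0],[0,0,0],0.01],[[-0.03,0.267,0],[0,0,0],0.01],[[-0.0334,0.293,0],[0,0,0],0.01]]' | tail -4
python3 -m pendant '[[[-0.0034,0.025,0],[0,0,-0.05],0.01],[[-0.006,0.05,0],[0,0,-0.11],0.01],[[-0.0085,0.07,0],[0,0,-0.17],0.01],[[-0.01,0.085,0],[0,0,-0.23],0.01],[[-0.01,0.0886,0],[0,0,-0.26],0.01],[[-0.01,0.0886,0],[0,0,-0.26],0.01],[[-0.01,0.0886,0],[0,0,-0.26],0.01]]' | tail -4
python3 -m pendant '[[[0,0,0.02],[0,-0.02,0],0.01],[[0,0,0.04],[0,-0.045,0],0.01],[[0,0,0.06],[0,-0.045,0],0.01],[[0,0,0.06],[0,-0.045,0],0.01]]'
python3 - <<'E'
from m import *
t=cap('top');s=cap('side');o=get_obs()
im=np.hstack([cv2.resize(x['color'][y0:y1,x0:x1,::-1],(400,400)) for x,x0,y0,x1,y1 in((t,220,130,340,250),(s,235,140,385,290))]);cv2.imwrite('pics/p.png',im)
print(R.from_euler('xyz',o["tcp_rot"]).as_matrix().round(3),o['tool_pos'],o['joint_positions'].round(2))
E
```

```text
tool_pos: [561.1, -83.7, 346.9]
tcp_rot: [3.141, -0.004, 2.903]
contact_force: [0.1, -0.7, -2.5]
grip_width: 25.8
tool_pos: [591.5, -3.0, 347.6]
tcp_rot: [3.142, -0.002, -3.122]
contact_force: [-0.1, -0.8, -3.0]
grip_width: 25.6
time: 7.88
tool_pos: [590.2, -4.0, 284.5]
tcp_rot: [3.14, 0.037, -3.124]
contact_force: [-1.7, 0.6, -3.5]
grip_width: 25.8
[[-0.999 -0.018  0.043]
 [-0.018  1.     0.001]
 [-0.043  0.    -0.999]] [591.65852307  -3.87955145 288.40529562] [-0.14  0.56  1.51  0.01  1.03 -1.73]
```

View pics/p.png

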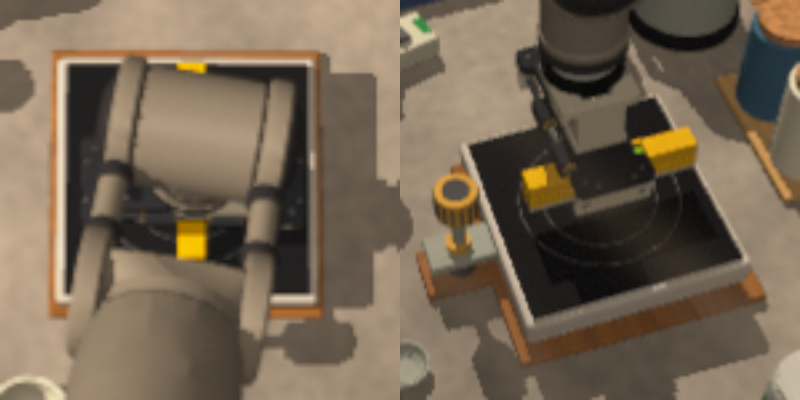

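The level is over the plate, lengthwise in line with the wheel, with its ends at top-crop (190,68) and (190,240). I'll lower it until it touches.

```bash
python3 -m pendant '[[[0.004,0,0.01],[0,0,0],0.01],[[0.007,0,0.02],[0,0,0],0.01],[[0.007,0,0.028],[0,0,0],0.01],[[0.007,0,0.028],[0,0,0],0.01],[[0.007,0,0.028],[0,0,0],0.01]]'
python3 -m pendant '[[[0,0,0.002],[0,0,0],0.01],[[0,0,0.004],[0,0,0],0.01],[[0,0,0.004],[0,0,0],0.01]]'
```

```text
time: 8.4
tool_pos: [586.5, -3.4, 261.1]
tcp_rot: [-3.142, 0.046, -3.122]
contact_force: [0.6, 0.6, -2.2]
grip_width: 25.8
time: 8.65
tool_pos: [586.5, -3.1, 256.6]
tcp_rot: [3.142, 0.045, -3.121]
contact_force: [-0.2, -0.4, -3.4]
grip_width: 25.7
```

```bash
python3 -m pendant '[[[0,0,0.002],[0,0,0],0.01],[[0,0,0.003],[0,0,0],0.01],[[0,0,0.003],[0,0,0],0.01]]' | grep -E "pos|force"
python3 -m pendant '[[[0,0,0.001],[0,0,0],0.01],[[0,0,0.002],[0,0,0],0.01],[[0,0,0.002],[0,0,0],0.01]]'| grep -E "pos|force"
```

```text
tool_pos: [586.8, -3.1, 255.0]
contact_force: [-2.5, -0.1, 7.2]
tool_pos: [586.7, -3.0, 254.9]
contact_force: [-8.3, 0.0, 21.1]
```

```bash
python3 -m pendant '[[[0,0,-0.002],[0,0,0],0.01],[[0,0,-0.003],[0,0,0],0.01],[[0,0,-0.003],[0,0,0],0.05],[[0,0,-0.003],[0,0,0],0.05],[[0,0,-0.003],[0,0,0],0.05],[[0,0,-0.003],[0,0,0],0.05],[[0,0,-0.02],[0,0,0],0.05],[[0,0,-0.05],[0,0.02,0],0.05],[[0,0,-0.09],[0,0.045,0],0.05],[[0,0,-0.09],[0,0.045,0],0.05]]'
python3 - <<'E'
from m import *
o=get_obs();print(R.from_euler('xyz',o["tcp_rot"]).as_matrix().round(3),o['tool_pos'],o['joint_positions'].round(2),rel([467,-4.5,345]))
E
```

```text
time: 9.98
tool_pos: [584.0, -3.3, 348.6]
tcp_rot: [-3.14, 0.011, -3.121]
contact_force: [1.3, -0.7, 1.0]
grip_width: 50.0
[[-1.    -0.02   0.011]
 [-0.02   1.    -0.002]
 [-0.011 -0.002 -1.   ]] [583.96271642  -3.30305642 348.57348954] [-0.14  0.49  1.44 -0.    1.19 -1.73] [0.11699408 0.00118804 0.0023353 ]
```

```bash
python3 -m pendant '[[[0.02,0,0],[0,-0.005,0],0.08],[[0.05,0,0],[0,-0.005,0],0.08],[[0.085,0.001,0],[0,-0.005,0],0.08],[[0.11,0.001,0],[0,-0.005,0],0.08],[[0.117,0.001,0],[0,-0.005,0],0.08],[[0.117,0.001,0],[0,-0.005,0],0.08],[[0.117,0.001,0],[0,-0.005,0],0.08]]'
python3 - <<'E'
from m import *
t=cap('top');s=cap('side');o=get_obs()
im=np.hstack([cv2.resize(x['color'][y0:y1,x0:x1,::-1],(400,400)) for x,x0,y0,x1,y1 in((t,235,150,325,240),(s,230,165,350,285))]);cv2.imwrite('pics/w.png',im)
print(R.from_euler('xyz',o["tcp_rot"]).as_matrix().round(3),rel([467,-4.5,281]))
E
```

```text
time: 10.57
tool_pos: [466.4, -4.7, 341.9]
tcp_rot: [-3.141, 0.007, -3.122]
contact_force: [0.4, -0.4, 0.3]
grip_width: 79.9
[[-1.    -0.02   0.007]
 [-0.02   1.    -0.   ]
 [-0.007 -0.    -1.   ]] [0.00028135 0.00022855 0.06051623]
```

View pics/w.png

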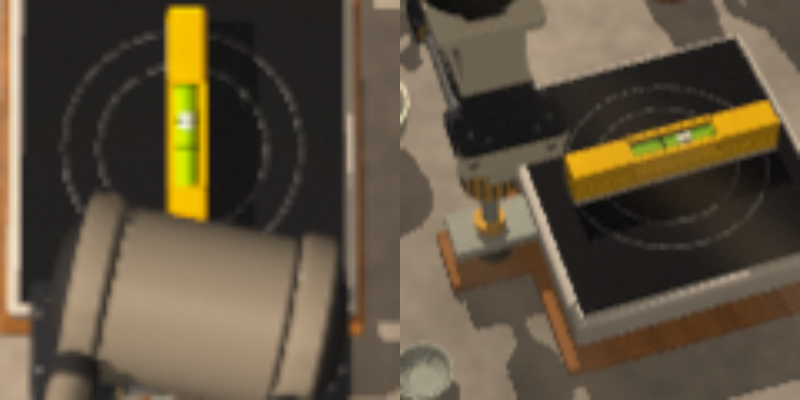

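The level lies along x on the plate. The bubble is towards the far edge in both views: top crop (185,120) against the vial centre at about (186,135). The wheel is under the gripper. I'll measure the bubble numerically.

```bash
cat > bub.py <<'E'
from m import *
def bubble(c,z=103):
    "bubble offset along plate +x (mm): weighted whiteness centroid vs vial extents"
    h=hsv(c); 
    gm=inr(h,(30,110,70),(65,255,255)); u=proj(c,[[625,-2,z]])[0].astype(int)
    gm=win(gm,u[0]-25,u[1]-20,u[0]+26,u[1]+21); 
    hull=cv2.morphologyEx(gm.astype(np.uint8),3,np.ones((9,9)))>0
    hull,_,_=big(hull)
    ys,xs=np.nonzero(hull); P=onz(c,np.c_[xs,ys],z)
    ax=np.array([1,.02]); p=P[:,:2]@ax
    lo,hi=np.percentile(p,[3,97]); 
    w=np.clip(c["color"].astype(float)[:,:,2]-90,0,None)[hull]  # blue: white vs green
    return dict(vial=(round(p.min()),round(p.max())),mid=round((lo+hi)/2,1),bub=round((p*w).sum()/w.sum(),1),off=round((p*w).sum()/w.sum()-(lo+hi)/2,1),n=int((w>0).sum()))
if __name__=="__main__":
    t=cap('top');s=cap('side');print(bubble(t));print(bubble(s));o=get_obs();print(o['tool_pos'],o['tcp_rot'],o['joint_positions'].round(2))
    for c in(t,s):
        u=proj(c,[[625,-2,103]])[0].astype(int); ln=proj(c,[[x,-3,103] for x in range(585,672,4)]).round().astype(int); print([c["color"][v,x].tolist() for x,v in ln])
E
python3 bub.py
```

```text
{'vial': (587, 657), 'mid': np.float64(623.2), 'bub': np.float64(632.1), 'off': np.float64(8.9), 'n': 14}
{'vial': (591, 662), 'mid': np.float64(626.1), 'bub': np.float64(635.9), 'off': np.float64(9.8), 'n': 8}
[466.62150093  -4.65849768 341.19018255] [ 3.14158572  0.00557242 -3.12135162] [-0.17  0.3   1.78  0.    1.06 -1.77]
[[238, 194, 0], [196, 199, 0], [168, 203, 0], [167, 202, 0], [168, 201, 0], [168, 203, 0], [167, 201, 0], [128, 153, 9], [148, 177, 0], [166, 201, 0], [167, 199, 70], [216, 218, 171], [220, 213, 185], [189, 199, 126], [154, 188, 24], [152, 190, 0], [153, 189, 0], [148, 185, 0], [123, 154, 0], [229, 177, 0], [247, 194, 0], [248, 195, 0]]
[[230, 170, 31], [221, 164, 30], [112, 145, 42], [101, 127, 38], [97, 127, 38], [124, 158, 43], [102, 128, 38], [95, 125, 39], [76, 91, 34], [109, 141, 38], [110, 143, 40], [131, 170, 59], [216, 198, 172], [199, 186, 159], [209, 205, 160], [141, 173, 38], [121, 159, 37], [129, 169, 36], [143, 173, 31], [136, 165, 31], [229, 168, 23], [231, 172, 23]]
```

```bash
python3 -m pendant '[[[0,0,0.02],[0,0,0],0.08],[[0,0,0.04],[0,0,0],0.08],[[0,0,0.055],[0,0,0],0.08],[[0,0,0.06],[0,0,0],0.08],[[0,0,0.06],[0,0,0],0.08]]' | grep -E "pos|force"
python3 -m pendant '[[[0,0,0],[0,0,0],0.05],[[0,0,0],[0,0,0],0.035],[[0,0,0],[0,0,0],0.035],[[0,0,0],[0,0,0],0.03],[[0,0,0],[0,0,0],0.03],[[0,0,0],[0,0,0],0.03]]'; python3 bub.py | head -3
```

```text
tool_pos: [466.1, -4.5, 280.1]
contact_force: [-0.2, -0.3, 0.6]
time: 11.68
tool_pos: [465.9, -3.8, 281.7]
tcp_rot: [3.139, 0.006, -3.122]
contact_force: [3.1, 23.2, 2.6]
grip_width: 44.4
{'vial': (587, 657), 'mid': np.float64(623.3), 'bub': np.float64(632.1), 'off': np.float64(8.8), 'n': 14}
{'vial': (591, 662), 'mid': np.float64(626.1), 'bub': np.float64(635.9), 'off': np.float64(9.7), 'n': 8}
[465.8541579   -3.37885324 281.71912287] [ 3.13847733  0.00586271 -3.12241605] [-0.17  0.38  1.85  0.01  0.9  -1.77]
```

```bash
python3 -m pendant '[[[0,0.001,0],[0,0,0],0.03],[[0,0.002,0],[0,0,0],0.03],[[0,0.002,0],[0,0,0],0.03]]' | grep -E "pos|force"
python3 -m pendant '[[[0,0,0],[0,0,0.05],0.03],[[0,0,0],[0,0,0.1],0.03],[[0,0,0],[0,0,0.15],0.03],[[0,0,0],[0,0,0.2],0.03],[[0,0,0],[0,0,0.25],0.03],[[0,0,0],[0,0,0.3],0.03],[[0,0,0],[0,0,0.35],0.03],[[0,0,0],[0,0,0.4],0.03],[[0,0,0],[0,0,0.4],0.03],[[0,0,0],[0,0,0.4],0.03]]'; python3 -m pendant '[[[0,0,0],[0,0,0],0.03],[[0,0,0],[0,0,0],0.03],[[0,0,0],[0,0,0],0.03],[[0,0,0],[0,0,0],0.03],[[0,0,0],[0,0,0],0.03],[[0,0,0],[0,0,0],0.03],[[0,0,0],[0,0,0],0.03],[[0,0,0],[0,0,0],0.03]]'; python3 bub.py | head -3
```

```text
tool_pos: [465.9, -2.7, 281.7]
contact_force: [-0.7, -1.8, 3.5]
time: 12.87
tool_pos: [466.0, -2.2, 281.7]
tcp_rot: [3.138, 0.005, 2.763]
contact_force: [0.8, 5.8, 5.5]
grip_width: 43.8
time: 13.53
tool_pos: [466.0, -2.2, 281.7]
tcp_rot: [3.138, 0.005, 2.763]
contact_force: [1.5, 5.7, 5.4]
grip_width: 43.7
{'vial': (591, 660), 'mid': np.float64(623.6), 'bub': np.float64(627.9), 'off': np.float64(4.4), 'n': 16}
{'vial': (594, 664), 'mid': np.float64(628.6), 'bub': np.float64(632.5), 'off': np.float64(3.9), 'n': 8}
[465.97770313  -2.23123494 281.67471453] [3.1383943  0.00515779 2.76297633] [-0.17  0.38  1.85  0.    0.9  -1.36]
```

```bash
python3 -m pendant '[[[0,0,0],[0,0,0.06],0.03],[[0,0,0],[0,0,0.12],0.03],[[0,0,0],[0,0,0.18],0.03],[[0,0,0],[0,0,0.24],0.03],[[0,0,0],[0,0,0.3],0.03],[[0,0,0],[0,0,0.31],0.03],[[0,0,0],[0,0,0.31],0.03],[[0,0,0],[0,0,0.31],0.03],[[0,0,0],[0,0,0.31],0.03],[[0,0,0],[0,0,0.31],0.03]]'|grep -E "rot|force"; python3 -m pendant '[[[0,0,0],[0,0,0],0.03],[[0,0,0],[0,0,0],0.03],[[0,0,0],[0,0,0],0.03],[[0,0,0],[0,0,0],0.03],[[0,0,0],[0,0,0],0.03],[[0,0,0],[0,0,0],0.03],[[0,0,0],[0,0,0],0.03],[[0,0,0],[0,0,0],0.03],[[0,0,0],[0,0,0],0.03],[[0,0,0],[0,0,0],0.03]]'|grep -E "time|rot"; python3 - <<'E'
from bub import *
t=cap('top');s=cap('side');print(bubble(t),bubble(s))
im=[]
for c in(t,s):
    u=proj(c,[[625,-2,103]])[0].astype(int); im.append(cv2.resize(c['color'][u[1]-18:u[1]+18,u[0]-18:u[0]+18,::-1],(400,400),interpolation=cv2.INTER_CUBIC))
cv2.imwrite('pics/b1.png',np.hstack(im))
E
```

```text
tcp_rot: [3.136, 0.004, 2.453]
contact_force: [1.7, 8.7, 4.0]
time: 15.3
tcp_rot: [3.136, 0.004, 2.453]
{'vial': (591, 660), 'mid': np.float64(626.3), 'bub': np.float64(625.8), 'off': np.float64(-0.4), 'n': 15} {'vial': (595, 665), 'mid': np.float64(629.3), 'bub': np.float64(630.1), 'off': np.float64(0.8), 'n': 8}
```

View pics/b1.png

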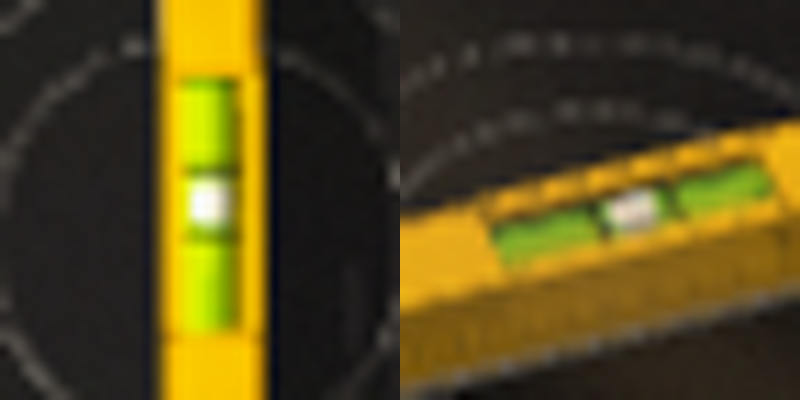

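Released state next: both views show the bubble between the lines (top crop: bubble y≈202, lines at 170 and 238). I'll let go of the wheel and rise.

```bash
python3 -m pendant '[[[0,0,0],[0,0,0],0.06],[[0,0,0],[0,0,0],0.08],[[0,0,0],[0,0,0],0.08],[[0,0,-0.02],[0,0,0],0.08],[[0,0,-0.05],[0,0,0],0.08],[[0,0,-0.08],[0,0,0],0.08],[[0,0,-0.08],[0,0,-0.12],0],[[0,0,-0.08],[0,0,-0.24],0],[[0,0,-0.08],[0,0,-0.36],0],[[0,0,-0.08],[0,0,-0.48],0]]'|grep -E "time|rot|force"; python3 -m pendant '[[[0,0,0],[0,0,-0.11],0],[[0,0,0],[0,0,-0.22],0],[[0,0,0],[0,0,-0.22],0],[[0,0,0],[0,0,-0.22],0],[[0,0,0],[0,0,-0.22],0]]'
python3 - <<'E'
from bub import *
t=cap('top');s=cap('side');print(bubble(t),bubble(s))
o=get_obs();print(R.from_euler('xyz',o["tcp_rot"]).as_matrix().round(3),rel([627,-3,345]))
h=hsv(t);print(level_pose(t,(250,130,300,225),106),level_pose(s,(270,185,355,240),106))
m=win(inr(h,(30,110,70),(65,255,255)),262,160,300,200);
for c in(t,s):
    u=proj(c,[[625,-2,106]])[0].astype(int);g=big(cv2.morphologyEx(win(inr(hsv(c),(30,110,70),(65,255,255)),u[0]-25,u[1]-20,u[0]+26,u[1]+21).astype(np.uint8),3,np.ones((9,9))));print(onz(c,[g[1]],106))
E
```

```text
time: 16.23
tcp_rot: [3.141, 0.005, 2.938]
contact_force: [-0.2, -0.4, 0.1]
time: 16.65
tool_pos: [465.3, -2.7, 361.2]
tcp_rot: [3.142, 0.005, -3.135]
contact_force: [0.4, 0.4, 0.5]
grip_width: 24.8
{'vial': (591, 660), 'mid': np.float64(626.3), 'bub': np.float64(625.8), 'off': np.float64(-0.5), 'n': 15} {'vial': (595, 665), 'mid': np.float64(629.3), 'bub': np.float64(630.1), 'off': np.float64(0.8), 'n': 8}
[[-1.    -0.008  0.005]
 [-0.008  1.     0.   ]
 [-0.005  0.    -1.   ]] [-0.16152419 -0.00168367  0.01705837]
(array([640.8762207 ,  -1.95596123]), (151.0442352294922, 27.966278076171875), np.float32(0.020176712)) (array([625.78112793, -12.90581894]), (182.9814453125, 49.597442626953125), np.float32(0.023902044))
[[624.84488329  -2.09100842 106.        ]]
[[627.62202295  -4.43545905 106.        ]]
```

```bash
python3 -m pendant '[[[-0.03,0,0],[0,0.005,-0.01],0],[[-0.065,0,0],[0,0.005,-0.02],0],[[-0.1,0,0],[0,0.005,-0.02],0],[[-0.135,-0.001,0],[0,0.005,-0.02],0],[[-0.161,-0.001,0],[0,0.005,-0.02],0],[[-0.161,-0.001,0.03],[0,0.005,-0.02],0],[[-0.161,-0.001,0.055],[0,0.005,-0.02],0],[[-0.161,-0.001,0.066],[0,0.005,-0.02],0],[[-0.161,-0.001,0.066],[0,0.005,-0.02],0],[[-0.161,-0.001,0.066],[0,0.005,-0.02],0]]'
python3 -c "
from h import *
t=cap('top');s=cap('side')
im=np.hstack([cv2.resize(x['color'][y0:y1,x0:x1,::-1],(400,400)) for x,x0,y0,x1,y1 in((t,235,150,325,240),(s,240,165,360,285))]);cv2.imwrite('pics/pr.png',im)
print(rel([626.5,-3,284]),get_obs()['tcp_rot'])"
```

```text
time: 17.58
tool_pos: [626.8, -1.9, 296.4]
tcp_rot: [3.141, -0.001, -3.112]
contact_force: [-0.0, 0.5, 0.5]
grip_width: 0.7
[ 0.0006762  -0.00098843  0.01407428] [-3.14115672e+00  3.03263210e-03 -3.11171093e+00]
```

View pics/pr.png

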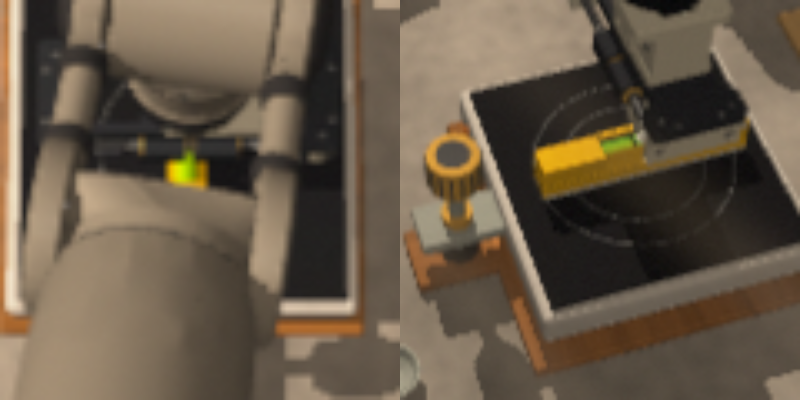

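The fingertips are over the level's middle and all is clear. I'll approach gently.

```bash
python3 -m pendant '[[[0,-0.001,0.004],[0,0,0],0],[[0,-0.001,0.008],[0,0,0],0],[[0,-0.001,0.011],[0,0,0],0],[[0,-0.001,0.011],[0,0,0],0],[[0,-0.001,0.011],[0,0,0],0]]'|grep -E "pos|force"; python3 -m pendant '[[[0,0,0.001],[0,0,0],0],[[0,0,0.001],[0,0,0],0],[[0,0,0.001],[0,0,0],0]]'|grep -E "pos|force"; python3 -m pendant '[[[0,0,0.001],[0,0,0],0],[[0,0,0.001],[0,0,0],0],[[0,0,0.001],[0,0,0],0]]'|grep -E "pos|force"
```

```text
tool_pos: [626.7, -2.9, 285.0]
contact_force: [-0.1, 1.2, -0.7]
tool_pos: [626.8, -2.9, 284.2]
contact_force: [-0.3, 0.7, -0.6]
tool_pos: [626.8, -2.9, 283.1]
contact_force: [0.0, -0.8, 0.0]
```

```bash
python3 -m pendant '[[[0,0,0.001],[0,0,0],0],[[0,0,0.001],[0,0,0],0],[[0,0,0.001],[0,0,0],0]]'|grep -E "pos|force"; python3 -m pendant '[[[0,0,0.0005],[0,0,0],0],[[0,0,0.0005],[0,0,0],0],[[0,0,0.0005],[0,0,0],0]]'|grep -E "pos|force"
```

```text
tool_pos: [626.8, -2.9, 282.1]
contact_force: [0.1, -0.6, -0.4]
tool_pos: [626.8, -2.9, 281.6]
contact_force: [0.1, 0.3, 0.2]
```

```bash
for i in 1; do python3 -m pendant '[[[0,0,0.001],[0,0,0],0],[[0,0,0.001],[0,0,0],0],[[0,0,0.001],[0,0,0],0]]'|grep -E "pos|force"; done; python3 -m pendant '[[[0,0,0.0005],[0,0,0],0],[[0,0,0.0005],[0,0,0],0],[[0,0,0.0005],[0,0,0],0]]'|grep -E "pos|force"
```

```text
tool_pos: [626.8, -2.9, 280.5]
contact_force: [-0.5, -0.1, 0.4]
tool_pos: [626.8, -2.9, 280.1]
contact_force: [-0.6, 0.0, 0.7]
```

```bash
python3 -m pendant '[[[0,0,0.0005],[0,0,0],0],[[0,0,0.0005],[0,0,0],0],[[0,0,0.0005],[0,0,0],0]]'|grep -E "pos|force"; python3 -m pendant '[[[0,0,0.0005],[0,0,0],0],[[0,0,0.0005],[0,0,0],0],[[0,0,0.0005],[0,0,0],0]]'|grep -E "pos|force";  python3 -c "
from bub import *
s=cap('side');save(s,'pics/pr2.png',(270,175,350,235),9)
u=proj(s,[[627,-3,106]]);print(u,[o for o in [get_obs()['grip_width']]])"
```

```text
tool_pos: [626.8, -2.9, 279.6]
contact_force: [-0.8, 0.0, 1.1]
tool_pos: [626.8, -2.9, 279.3]
contact_force: [0.4, 0.5, 1.1]
[[311.56644521 205.32966702]] [0.5470677611698871]
```

View pics/pr2.png

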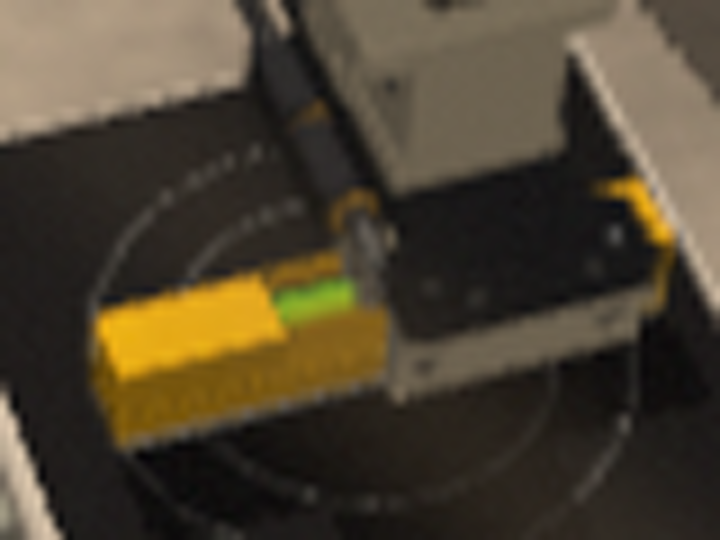

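The fingertips are at or just above the level's top, on its middle. I'll continue in small steps. That was my 12th view, so from here I use numbers only.

```bash
python3 -m pendant '[[[0,0,0.0005],[0,0,0],0],[[0,0,0.0005],[0,0,0],0],[[0,0,0.0005],[0,0,0],0]]'|grep -E "pos|force"; python3 -m pendant '[[[0,0,0.0005],[0,0,0],0],[[0,0,0.0005],[0,0,0],0],[[0,0,0.0005],[0,0,0],0]]'|grep -E "pos|force"; python3 -m pendant '[[[0,0,0.0005],[0,0,0],0],[[0,0,0.0005],[0,0,0],0],[[0,0,0.0005],[0,0,0],0]]'|grep -E "pos|force"; 
```

```text
tool_pos: [626.8, -2.8, 279.0]
contact_force: [0.4, 0.8, 2.4]
tool_pos: [626.9, -2.8, 278.6]
contact_force: [-0.9, 1.6, 4.8]
tool_pos: [626.9, -2.8, 278.5]
contact_force: [-1.4, 1.4, 7.9]
```

```bash
python3 -m pendant '[[[0,0,0.0005],[0,0,0],0],[[0,0,0.0005],[0,0,0],0],[[0,0,0.0005],[0,0,0],0],[[0,0,0.0005],[0,0,0],0],[[0,0,0.0005],[0,0,0],0],[[0,0,0.0005],[0,0,0],0]]'|grep -E "time|pos|force"; python3 - <<'E'
from bub import *
s=cap('side');t=cap('top')
f=[]
for i in range(4): cap('side');f.append(get_obs()['contact_force'].round(1).tolist())
print(f,get_obs()['dq'].round(4))
# visible near-end part of level, still straight & in place? plate slope from wheel untouched
print(level_pose(s,(270,185,315,240),106))
# toggle knob
h=hsv(s);m=(inr(h,(0,150,80),(6,255,255))|inr(h,(172,150,80),(180,255,255)));b=big(win(m,205,120,260,175));ys,xs=np.nonzero(b[0]);i=ys.argmin();print(b[2],onz(s,[[xs[i],ys[i]+2]],85))
E
```

```text
time: 21.4
tool_pos: [626.9, -2.7, 278.4]
contact_force: [-2.0, 1.3, 10.1]
[[-2.5, 1.5, 9.8], [-3.3, 2.5, 10.2], [-2.8, 1.9, 9.1], [-1.6, 1.6, 9.4]] [ 0.0011  0.0016 -0.      0.0013 -0.0001  0.0003]
(array([576.94158936, -13.94836426]), (85.8941650390625, 48.570167541503906), np.float32(0.03731104))
[220 141  13  13  59] [[448.68781379 336.57920819  85.        ]]
```

The force is a steady 10 N, but contact came at a tip height of 101.5 mm where I expected about 106 mm. The tips may have sunk between the rails onto the vial. To be safe I'll press on the solid far end, which also keeps the bubble in view.

```bash
python3 -m pendant '[[[0,0,-0.008],[0,0,0],0],[[0,0,-0.018],[0,0,0],0],[[-0.02,0,-0.018],[0,0,0],0],[[-0.045,0,-0.018],[0,0,0],0],[[-0.061,0,-0.018],[0,0,0],0],[[-0.061,0,-0.018],[0,0,0],0],[[-0.061,0,-0.014],[0,0,0],0],[[-0.061,0,-0.01],[0,0,0],0],[[-0.061,0,-0.01],[0,0,0],0],[[-0.061,0,-0.01],[0,0,0],0]]'|grep -E "time|pos|force"; python3 - <<'E'
from bub import *
s=cap('side');t=cap('top');print(bubble(s));print(bubble(t))
E
python3 -m pendant '[[[0,0,0.001],[0,0,0],0],[[0,0,0.001],[0,0,0],0],[[0,0,0.001],[0,0,0],0]]'|grep -E "pos|force"
python3 -m pendant '[[[0,0,0.001],[0,0,0],0],[[0,0,0.001],[0,0,0],0],[[0,0,0.001],[0,0,0],0]]'|grep -E "pos|force"
python3 -m pendant '[[[0,0,0.001],[0,0,0],0],[[0,0,0.001],[0,0,0],0],[[0,0,0.001],[0,0,0],0]]'|grep -E "pos|force"
```

```text
time: 22.53
tool_pos: [687.0, -1.1, 286.8]
contact_force: [0.1, 0.1, 0.5]
{'vial': (595, 666), 'mid': np.float64(629.8), 'bub': np.float64(630.1), 'off': np.float64(0.3), 'n': 8}
tool_pos: [687.7, -1.1, 286.3]
contact_force: [0.6, 0.3, -0.5]
tool_pos: [687.7, -1.1, 285.0]
contact_force: [-0.5, -0.0, 0.2]
tool_pos: [687.8, -1.1, 284.3]
contact_force: [0.8, 0.1, 1.6]Traceback (most recent call last):
  File "<stdin>", line 2, in <module>
  File "bub.py", line 8, in bubble
    hull,_,_=big(hull)
             ~~~^^^^^^
  File "m.py", line 3, in big
    n,l,s,c=cv2.connectedComponentsWithStats(m.astype(np.uint8)); i=1+np.argmax(s[1:,4]); return l==i,c[i],s[i]
                                                                      ~~~~~~~~~^^^^^^^^^
    return _wrapfunc(a, 'argmax', axis=axis, out=out, **kwds)
    return bound(*args, **kwds)
ValueError: attempt to get argmax of an empty sequence
```

Contact on the solid end came at TCP z 284.3, as predicted, so the tips had indeed been in the vial recess. I'll bring the push to about 10 N.

```bash
python3 -m pendant '[[[0,0,0.0007],[0,0,0],0],[[0,0,0.0007],[0,0,0],0],[[0,0,0.0007],[0,0,0],0]]'|grep -E "pos|force"
python3 -m pendant '[[[0,0,0.0005],[0,0,0],0],[[0,0,0.0005],[0,0,0],0],[[0,0,0.0005],[0,0,0],0]]'|grep -E "pos|force"
```

```text
tool_pos: [687.7, -1.0, 284.3]
contact_force: [-1.0, -0.2, 5.7]
tool_pos: [687.7, -1.0, 284.3]
contact_force: [-2.4, 0.2, 8.0]
```

```bash
python3 -m pendant '[[[0,0,0.0004],[0,0,0],0],[[0,0,0.0004],[0,0,0],0],[[0,0,0.0004],[0,0,0],0],[[0,0,0.0004],[0,0,0],0],[[0,0,0.0004],[0,0,0],0],[[0,0,0.0004],[0,0,0],0],[[0,0,0.0004],[0,0,0],0],[[0,0,0.0004],[0,0,0],0],[[0,0,0.0004],[0,0,0],0],[[0,0,0.0004],[0,0,0],0]]'|grep -E "time|pos|force"
python3 - <<'E'
from bub import *
f=[]
for i in range(4): s=cap('side');f.append(get_obs()['contact_force'].round(1).tolist())
print(f,bubble(s))
print(level_pose(s,(270,185,325,240),106))
E
```

```text
time: 24.72
tool_pos: [687.7, -1.0, 284.2]
contact_force: [-3.0, 0.4, 9.9]
[[-2.9, 0.5, 10.5], [-4.0, 0.0, 10.4], [-3.8, 0.5, 9.8], [-4.1, -0.3, 8.9]] {'vial': (595, 666), 'mid': np.float64(629.8), 'bub': np.float64(630.1), 'off': np.float64(0.3), 'n': 8}
(array([601.16418457, -13.41676903]), (134.0333251953125, 49.08076858520508), np.float32(0.030364947))
```

```bash
python3 -c "
from plant import close_job;print(close_job())"
```

```text
the job is handed in; nothing more can be done
None
```

I handed the job in at about 25 s of the 72 s allowed. The arm was still pressing the level with about 10 N; no verdict is reported.

- **Switch:** I flipped it off with the closed fingers. A picture showed the lever over the black stripe, and a later check during pressing put the knob still on that side.
- **Level:** I picked it up 30 mm off its middle to stay clear of the teapot and laid it on the plate in line with the wheel. It lies within about 10 mm and about 0.02 rad of where it should be.
- **Wheel:** I turned it about 0.71 rad clockwise. The bubble went from about +9 mm to -0.4 mm in the top view and +0.8 mm in the side view. It stayed there after I let go.
- **Pressing:** My first press on the middle gave 10 N, but contact came about 4.5 mm lower than expected. The fingertips had probably sunk between the rails onto the vial. I lifted off and pressed on the solid far end instead, where contact came at the expected height.
- **Last check:** The push was steady at 9–10.5 N, and the side view showed the bubble at +0.3 mm and the level in place. The top view could not confirm the bubble because the arm hid it.

The two cameras disagreed by about 3–7 mm on positions, so I averaged them. No arm contact with the tea things or the book was seen, but I did not measure their positions again at the end.

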